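# Move the clip-on thermometer from the cold to the hot washer feed

## Robot

A 7-joint arm with a two-finger parallel gripper is mounted at the origin on the work surface. World frame = base frame: x ahead of the robot, y to its left, z up, the work surface at z = 0. Lengths are in mm, angles in rad, forces in N, time in s.
With the tool pointing down it reaches from about 375 to 925 mm from the base axis. Payload 3.1 kg.
Tool frame: the origin (TCP) lies on the centre line of the jaws, within the pads' length; the fingertips stand 11 mm ahead of it and the grasp point (between the pads) lies 8 mm behind it; y points along the fingers, z is the direction in which the jaws open and shut, and the axes are right-handed (so a half turn about y gives the same grasp; the last joint's range is limited). The gripper opens to 85 mm and grips with 20 to 120 N. Pads are 22 mm wide; open, the fingers measure 114 mm over their backs; the gripper's body (76 mm by 85 mm) begins 54 mm behind the grasp point. The pads swing forward as they close: fully open they stand 13 mm farther back than shut.
Start: joints at [1.15, 0.383, 0.044, 1.598, -0.018, 1.161, -0.05], TCP at [206.215, -616.424, 213.969] pointing down, gripper open.
Joint ranges: [-2.61, 2.61], [-0.41, 2.15], [-1.48, 1.57], [0, 2.5], [-1.57, 4.71], [0.05, 1.97], [-2.85, 2.85]. Speed limits (rad/s): [2.79, 2.79, 3.14, 3.14, 3.14, 3.14, 3.14].

## Interface

Orientations are given as [roll, pitch, yaw] about the fixed x, y, z axes, in that order (R = Rz(yaw) Ry(pitch) Rx(roll)).
In Python, from plant import robot gives the robot as it stands.
- The arm moves only by the shell command python3 -m creep 'ROWS'. ROWS is JSON, a list of rows, each a list of 5 numbers: the shift along the tool's x, y, z in m, then the turn about the tool's y in degrees, then the closure, from -1 (fully open) to 1 (shut). In form: [[x, y, z, roll, fingers], ...]. A call has 1 to 8 rows; each row is the pose to reach, as a shift and turn from the pose commanded when the call began, along the tool's axes at that moment; what a row does not reach only later rows make up. A row lasts 1/8 s, in which the tool goes at most 62.5 mm and 10.7 degrees, less where a joint would pass 70% of its speed; a pose out of reach is approached as far as the arm can. A call with a gripper value outside its range is refused whole. The fingers move at their own pace and stop on an object; the grip force is fixed at half the most. Time passes only in rows, so rows that repeat a pose let the fingers close. It gives the time, the measured TCP pose, the force and the opening at its end, in the units of the state.
- robot.state(): the state, without advancing time (a new reading comes with each control period).
- robot.read_camera(name): name is "scene" or "top"; returns a dict with "pixels" (384x512x3 uint8, blue, green, red), "intrinsics" (3x3 intrinsics, pixels), "rvec" (rotation vector, rad) and "tvec" (3), from world to camera coordinates, as OpenCV has them. Camera axes: x right, y down, z forward; pixel columns grow to the right and rows downward; lengths in mm; the calibration is good to about 2 mm. A picture is of the moment at which its call begins. There is no depth.
- robot.sign_off(): hands the job in, once; it reports no verdict.
The state is a dict: "time_s": time; "joints": joint angles; "dq": joint speeds; "tau": joint torques, N m; "tcp_pos": TCP position; "tool_rot": TCP orientation; "wrist_force": force on the tool from outside, world axes, zero at the start; "torque": the same for the moment, N m; "width": finger opening in mm.
Only numpy, scipy, OpenCV 4.12 (cv2) and the standard library are available. Lean on these libraries where they do the work, as an engineer would, in place of code of your own. Each camera call takes 0.05 s, during which the arm holds its last target.

## Task

Pull the clip-on thermometer straight off the blue cold pipe and snap it down onto the bare middle of the red hot pipe, screen up, until both arms have snapped round it and its back sits fully home on the pipe. Then slide it along towards the tap until it presses firmly up against the brass check valve in the pipe, leave it there and let go. Feel your way and use no more than firm hand pressure, as the pipes give and the clip can break; disturb nothing else.

Things in the scene. Friction and masses are not known exactly. Their poses are not given: they have to be found in the camera images.
- therm_body (a point): thermometer: white plastic block, 40 mm along its pipe, 40 across, 28 high, grey-green screen on top, about 65 g; this point is the block's centre, 30 mm above the pipe's axis. Grip it by its two sides, across the pipe. z out of the screen, x along the pipe; either way round will do. The lips meet a pipe about 18 mm before home; snapping on or off takes 8 to 16 N over 10 mm, then the force drops
- therm: the same thermometer at the centre of its clip (30 mm below the block's centre), on the pipe's axis when fully home. Its flat back is 11 mm above this point. Two black sprung arms, 28 mm long, reach round the pipe to lips 9 mm below this point, 16 mm apart when free, flared tips to 17 mm below. Past the widest point they help draw the clip home. Slid along the pipe it drags with 3 to 8 N
- hot_mid (a point): a point on the axis of the red hot pipe (plastic, 22 mm diameter), 78 mm above the worktop. x along the pipe, level, away from the tap; z up. The pipe is bare from a brass check valve, whose end face is 50 to 80 mm from here towards the tap, to a stand-off 95 mm from here on the other side. It rests on rubber over a white batten and gives about 1 mm per 4 N up or down, at most 8 mm
- cold_mid (a point): the same point of the blue cold pipe, alike in all ways; it carries the thermometer at the start, clipped fully home, from 20 mm on the tap's side of this point to 60 mm on the other; same axes
- hot_tap (a point): tap with a red hand wheel (46 mm across, top 45 mm above the axis) at the hot pipe's end; this point is on the axis under the wheel, 150 mm from hot_mid; x as there. The check valve, brass, 36 mm across and 36 long, sits in the pipe with its end face (the stop) 70 to 100 mm along x from here, not known better; it does not move. 5 to 10 N on it, beyond the drag, is firm; over 20 N is too much
- hot: the white batten, 340 x 70 x 18 mm, screwed to the worktop, that carries the hot pipe and its tap (origin at its underside, 78 mm below hot_mid)
- cold: the same batten under the cold pipe and its blue tap
- detergent: orange bottle, 84 mm diameter, 210 mm high, standing; origin at its underside; leave alone
- stain_jar: white jar with a green lid, 72 mm diameter, 85 mm high; origin at its underside; leave alone
- wrench: steel wrench 180 mm long lying on the worktop between the two pipes; leave alone
- tape_roll: white roll of thread tape, 54 mm diameter, 19 mm high, lying flat; origin at its underside; leave alone
- screwdriver: screwdriver with a yellow handle, 190 mm long, lying; leave alone
- coupling: brass coupling sleeve, 34 mm diameter, 40 mm high, standing; origin at its underside; leave alone
- torch: black torch standing on its end, 42 mm diameter, 125 mm high; origin at its underside; leave alone

How it is judged:
By the outcome, as a careful person would: the job done as asked, in the order asked, and still so for the second after the job is handed in, with the robot touching nothing.
It also fails if it takes over 72 s, if anything falls off the work surface, if the arm or the gripper's body presses on something with over 40 N, if the wrist force passes 120 N, or if a joint passes its speed limit or range.

## Working session

There is one attempt and no reset: what is moved stays moved. The work goes in short steps, Python scripts to look and compute and a shell command to move; the robot and the scene stay as the last step left them, time stands still between calls to the robot, and variables do not carry over. Pictures are saved under pics/ and viewed, and the job is handed in when it is done.

```bash
ls; mkdir -p pics; cat > h.py <<'E'
import numpy as np, cv2, json
from plant import robot
def cam(n):
    c=robot.read_camera(n); K=np.array(c['intrinsics'],float);R=cv2.Rodrigues(np.array(c['rvec'],float))[0];t=np.array(c['tvec'],float).ravel()
    return np.array(c['pixels']),K,R,t
def ray(K,R,t,u,v):
    d=R.T@np.linalg.solve(K,[u,v,1.]); return -R.T@t,d
def onz(C,u,v,z):
    o,d=ray(*C[1:],u,v); return o+d*(z-o[2])/d[2]
def proj(C,p):
    q=C[1]@(C[2]@np.array(p,float)+C[3]); return q[:2]/q[2]
E
python3 - <<'E'
from h import *
for n in('scene','top'):
    C=cam(n); cv2.imwrite(f'pics/{n}0.png',cv2.resize(C[0],None,fx=1.5,fy=1.5,interpolation=cv2.INTER_CUBIC)); np.savez(f'{n}0.npz',im=C[0],K=C[1],R=C[2],t=C[3]); print(n,C[1].tolist(),-C[2].T@C[3])
print(robot.state())
E
```

```text
pics
scene [[410.18008267380225, 0.0, 257.1512791651352], [0.0, 410.18008267380225, 186.25508253121018], [0.0, 0.0, 1.0]] [ 875.4529354  -602.72234301  906.96393198]
top [[374.1681120870178, 0.0, 256.4143896568205], [0.0, 374.1681120870178, 194.01276693453642], [0.0, 0.0, 1.0]] [ 345.44716732   -8.87735458 1180.37158536]
{'time_s': 0.1, 'joints': array([ 1.15019361,  0.38372811,  0.04381322,  1.59942538, -0.01789415,
        1.16122137, -0.0498945 ]), 'dq': array([-0.00035042, -0.00315778,  0.00126604, -0.00276568,  0.00149047,
        0.00064413,  0.00042848]), 'tau': array([ 2.68996402e-03, -4.34725714e+01,  1.02931336e+00, -2.50454378e+01,
        1.08684148e-02,  5.43953211e-03,  6.13653299e-06]), 'tcp_pos': array([ 205.91848734, -615.56626671,  212.72479861]), 'tool_rot': array([-1.57318354e+00, -1.20582003e-04, -2.81868052e+00]), 'wrist_force': array([ 0.04460192, -0.59618933, -0.2753911 ]), 'torque': array([-0.0060035 ,  0.05780224,  0.00736338]), 'width': 85.22049832595}
```

View pics/scene0.png

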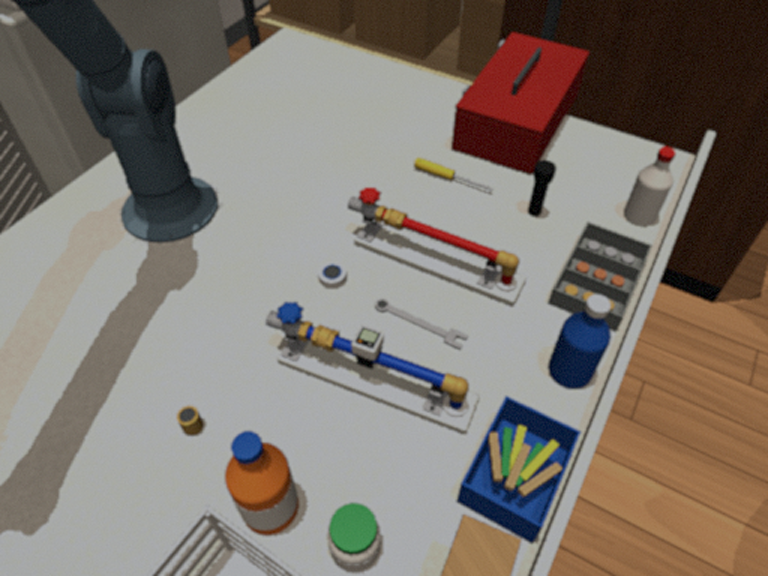

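View pics/top0.png

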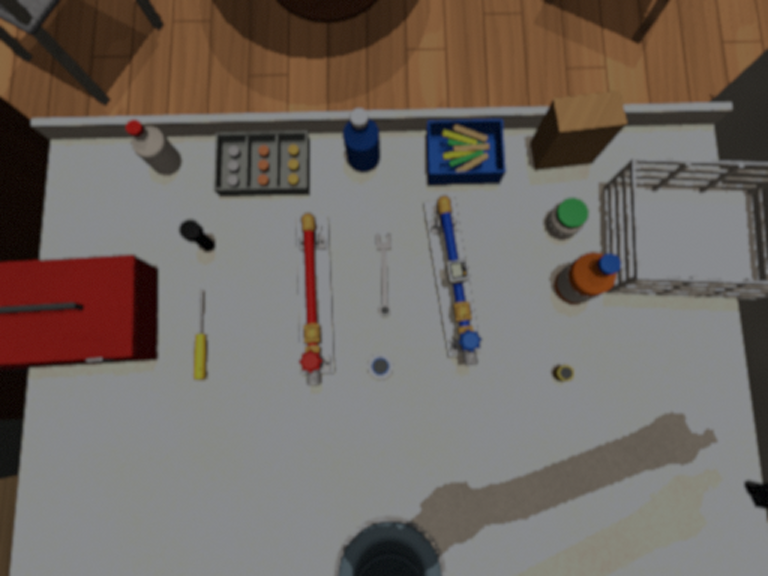

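The scene view shows the thermometer on the blue pipe at about (367,345) in the enlarged picture, with the red pipe beyond it at (440,235). In the top view the thermometer is at (457,271), the red pipe runs from (310,235) to (311,320), and the taps are on the robot's side.

```bash
cat > m.py <<'E'
from h import *
def load(n):
    d=np.load(n+'0.npz'); return d['im'],d['K'],d['R'],d['t']
T=load('top');S=load('scene')
def masks(im):
    h=cv2.cvtColor(im,cv2.COLOR_BGR2HSV).astype(int);H,s,v=h[...,0],h[...,1],h[...,2]
    return {'red':((H<6)|(H>172))&(s>150)&(v>60),'blue':(H>105)&(H<130)&(s>130)&(v>60),'brass':(H>10)&(H<24)&(s>110)&(v>60)}
if __name__=='__main__':
  rois={'T':{'red':(140,150,70,110+120),'blue':(280,150,50,100)}}
  for nm,C,box in(('top',T,{'red':(195,130,225,256),'blue':(285,125,325,245)}),('scene',S,{'red':(230,120,350,180),'blue':(180,195,320,275)})):
    M=masks(C[0])
    for c,(a,b,e,f) in box.items():
      for k in(c,'brass'):
        m=np.zeros(C[0].shape[:2],np.uint8); m[b:f,a:e]=M[k][b:f,a:e]
        n,l,st,ce=cv2.connectedComponentsWithStats(m)
        for i in range(1,n):
          if st[i,4]>12: print(nm,c,k,st[i].tolist(),ce[i].round(1), onz(C,*ce[i],78).round(1))
  for n,C,(a,b,e,f) in(('t',T,(190,125,330,260)),('s',S,(170,120,360,290))):
    cv2.imwrite(f'pics/z{n}.png',cv2.resize(C[0][b:f,a:e],None,fx=4 if n=='t' else 3.5,fy=4 if n=='t' else 3.5,interpolation=cv2.INTER_CUBIC))
E
python3 m.py
```

```text
top red red [203, 154, 8, 61, 344] [206.4 184.1] [583.3 149.   78. ]
top red red [201, 234, 13, 14, 128] [207.  240.6] [414.  146.4  78. ]
top red brass [201, 143, 9, 11, 78] [205.2 148.3] [695.8 153.2  78. ]
top red brass [203, 215, 10, 14, 117] [207.6 221.7] [469.6 144.9  78. ]
top red brass [204, 230, 9, 5, 37] [208.4 232. ] [439.  142.5  78. ]
top blue blue [294, 142, 11, 31, 174] [299.1 157.1] [ 661.1 -133.6   78. ]
top blue blue [302, 189, 7, 11, 60] [305.4 194. ] [ 546.5 -147.8   78. ]
top blue blue [306, 221, 14, 13, 128] [312.4 226.9] [ 447.5 -164.1   78. ]
top blue brass [292, 131, 8, 11, 75] [295.5 136.1] [ 728.2 -125.2   78. ]
top blue brass [302, 202, 12, 12, 110] [307.3 207.1] [ 506.8 -151.8   78. ]
top blue brass [305, 218, 6, 4, 16] [307.1 219.4] [ 470.1 -149.6   78. ]
scene red red [240, 126, 13, 10, 96] [245.8 130.2] [392.5 172.   78. ]
scene red red [268, 145, 64, 29, 369] [299.9 159. ] [584.2 146.4  78. ]
scene red brass [250, 138, 21, 14, 165] [260.  144.2] [458.5 141.6  78. ]
scene red brass [330, 168, 15, 12, 132] [337.5 173.5] [696.1 148.6  78. ]
scene blue blue [185, 202, 16, 14, 161] [192.7 208.2] [ 425.9 -143.8   78. ]
scene blue blue [204, 218, 5, 8, 20] [206.  221.2] [ 477.5 -160.1   78. ]
scene blue blue [222, 224, 12, 11, 84] [227.8 229.2] [ 536.6 -152.9   78. ]
scene blue blue [249, 235, 47, 22, 336] [272.8 245.4] [ 653.  -138.4   78. ]
scene blue brass [199, 215, 8, 12, 59] [201.8 220.3] [ 467.1 -162.7   78. ]
scene blue brass [208, 217, 17, 17, 180] [215.3 224.9] [ 503.5 -157.6   78. ]
scene blue brass [294, 250, 18, 18, 197] [303.2 258.2] [ 729.8 -133.6   78. ]
```

```bash
python3 - <<'E'
from h import *
from scipy.spatial.transform import Rotation as Ro
s=robot.state(); print(Ro.from_euler('xyz',s['tool_rot']).as_matrix().round(3))
E
```

```text
[[-0.948 -0.001  0.317]
 [-0.317  0.002 -0.948]
 [ 0.    -1.    -0.002]]
```

View pics/zt.png

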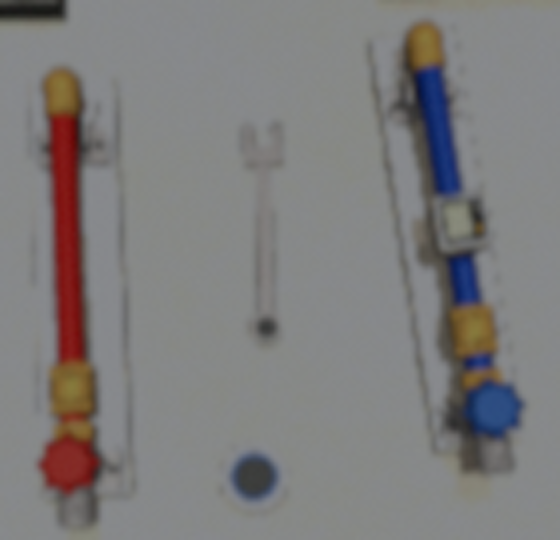

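View pics/zs.png

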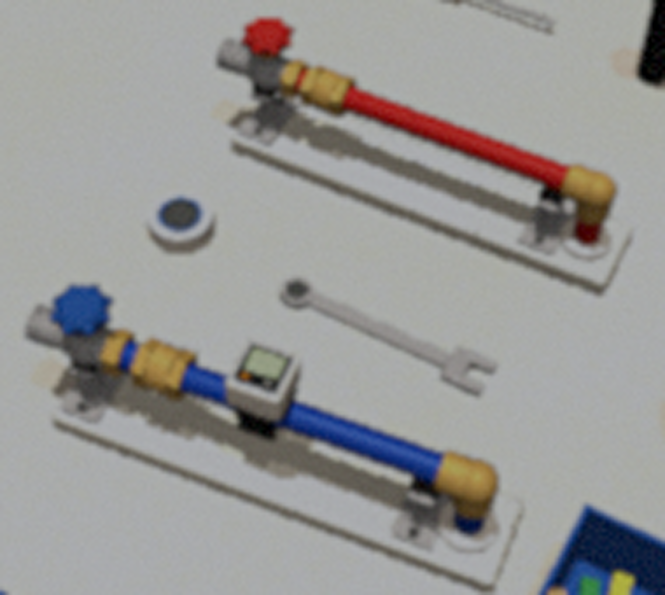

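```bash
cat > m2.py <<'E'
from m import *
for col,x0,y0,x1,y1 in(('red',200,156,216,212),('blue',290,140,312,172)):
    M=masks(T[0])[col]; P=[]
    for r in range(y0,y1):
        c=np.nonzero(M[r,x0:x1])[0]+x0
        if len(c)>2: P.append(onz(T,c.mean(),r,78)[:2])
    P=np.array(P); k=np.polyfit(P[:,0],P[:,1],1); print(col,'y=',k,'ang',np.degrees(np.arctan(k[0])), 'res',(P[:,1]-np.polyval(k,P[:,0])).std())
for n,a,b in(('hot',(207,240.6),(245.8,130.2)),('cold',(312.4,226.9),(192.7,208.2))):
    o1,d1=ray(*T[1:],*a);o2,d2=ray(*S[1:],*b)
    s=np.linalg.lstsq(np.c_[d1,-d2],o2-o1,rcond=None)[0]; print(n,'wheel tri',o1+d1*s[0],o2+d2*s[1])
# block
print('block top face', onz(T,305.7,180.9,122))
print('scene face', onz(S,170+263/3.5,120+372/3.5,122))
for p in((435,203),(482,195),(490,247),(443,253)): print(onz(T,190+p[0]/4,125+p[1]/4,122).round(1))
for p in((258,343),(300,367),(273,402),(228,378)): print('s',onz(S,170+p[0]/3.5,120+p[1]/3.5,122).round(1))
for n,p in(('hot valve',(72,362)),('cold valve',(473,305)),('hot elbow',(62,115))): print(n,onz(T,190+p[0]/4,125+p[1]/4,90).round(1))
for z in(78,96):print('hot valve s',onz(S,170+350/3.5,120+92/3.5,z).round(1))
E
python3 m2.py
```

```text
red y= [4.33702827e-02 1.23707693e+02] ang 2.4833778744733515 res 0.5009737242202096
blue y= [ 1.26453384e-01 -2.17255617e+02] ang 7.206993286641114 res 0.6063366831544104
hot wheel tri [411.79666675 141.80295051 110.86402665] [411.42443007 141.50058039 110.79833385]
cold wheel tri [ 444.59394315 -159.62644293  109.49393437] [ 442.9005896  -161.17480076  109.55512062]
block top face [ 576.83660294 -144.81336675  122.        ]
scene face [ 584.91723967 -149.94153325  122.        ]
[ 592.6 -125.4  122. ]
[ 597.7 -159.7  122. ]
[ 559.2 -163.6  122. ]
[ 555.5 -129.6  122. ]
s [ 569.9 -131.5  122. ]
s [ 604.  -134.3  122. ]
s [ 602.6 -166.8  122. ]
s [ 567.5 -165.5  122. ]
hot valve [486.3 142.1  90. ]
cold valve [ 522.3 -153.7   90. ]
hot elbow [674.7 150.3  90. ]
hot valve s [487.5 148.7  78. ]
hot valve s [495.9 132.4  96. ]
```

```bash
python3 - <<'E'
from m import *
def tri(a,b):
    o1,d1=ray(*T[1:],*a);o2,d2=ray(*S[1:],*b)
    s=np.linalg.lstsq(np.c_[d1,-d2],o2-o1,rcond=None)[0]; return (o1+d1*s[0]+o2+d2*s[1])/2, np.linalg.norm(o1+d1*s[0]-o2-d2*s[1])
print('screen',tri((190+458/4,125+222/4),(170+264/3.5,120+361/3.5)))
for n,C,(a,b,e,f) in(('t',T,(290,165,325,195)),('s',S,(225,210,265,250))):
    cv2.imwrite(f'pics/y{n}.png',cv2.resize(C[0][b:f,a:e],None,fx=14,fy=14,interpolation=cv2.INTER_CUBIC))
print('bottle top', onz(T,608/1.5,265/1.5,210),'torch',onz(T,190/1.5,230/1.5,125))
E
python3 -c "
import cv2,numpy as np
a=cv2.imread('pics/yt.png');b=cv2.imread('pics/ys.png')
a=cv2.resize(a,None,fx=.8,fy=.8);b=cv2.resize(b,None,fx=.7,fy=.7)
h=max(a.shape[0],b.shape[0]);c=np.zeros((h,a.shape[1]+b.shape[1],3),np.uint8);c[:a.shape[0],:a.shape[1]]=a;c[:b.shape[0],a.shape[1]:]=b
print(a.shape,b.shape);cv2.imwrite('pics/y.png',c)"
```

```text
screen (array([ 579.34850979, -141.17020145,  119.43912578]), np.float64(1.755834503672285))
bottle top [ 563.16089673 -397.50459085  210.        ] torch [670.81618162 377.19824199 125.        ]
(336, 392, 3) (392, 392, 3)
```

View pics/y.png

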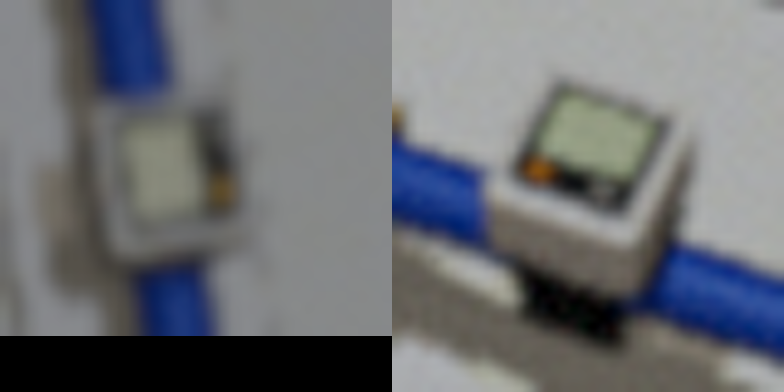

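```bash
python3 -m creep '[[0,-0.04,0,0,-1],[0,-0.08,0,0,-1],[0,-0.12,0,5,-1],[-0.05,-0.12,-0.03,11.3,-1],[-0.1,-0.12,-0.06,11.3,-1],[-0.15,-0.12,-0.09,11.3,-1],[-0.2,-0.12,-0.12,11.3,-1],[-0.25,-0.12,-0.15,11.3,-1]]'
```

```text
time_s: 1.1
tcp_pos: [396.4, -393.0, 333.4]
tool_rot: [-1.571, -0.001, -3.016]
wrist_force: [0.4, -0.9, -0.3]
width: 85.5
```

The close-up shows the thermometer's panel clearly: the top face is centred near pixel (305,180.5) in the top view and (245.5,225.4) in the scene view.

```bash
python3 - <<'E'
from m import *
for q in((305.3,180.3),(304.8,180.9),(305.7,179.9)): print(onz(T,*q,122))
print(onz(S,245.5,225.4,122), onz(T,206.4,184.1,89),onz(S,299.9,159.,82))
C=cam('top');cv2.imwrite('pics/t1.png',cv2.resize(C[0],None,fx=1.5,fy=1.5))
E
```

```text
[ 578.63750596 -143.73645329  122.        ]
[ 576.89484061 -142.21527827  122.        ]
[ 579.79551066 -144.94359137  122.        ]
[ 584.35772655 -147.41131904  122.        ] [580.91411885 147.34649223  89.        ] [585.45601486 142.77489153  82.        ]
```

View pics/t1.png

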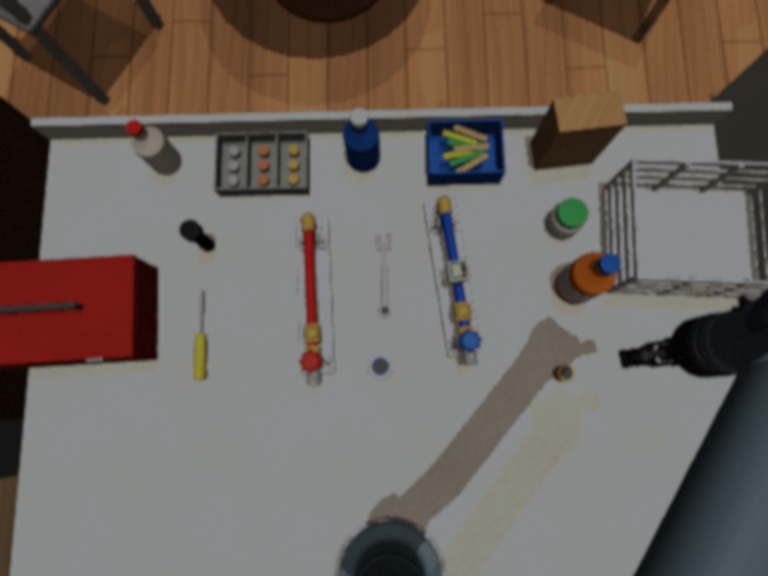

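```bash
python3 -m creep '[[-0.036,0,-0.037,0,-1],[-0.072,0,-0.075,0,-1],[-0.108,0,-0.112,0,-1],[-0.144,0.02,-0.15,0,-1],[-0.18,0.06,-0.187,0,-1],[-0.215,0.10,-0.2245,0,-1],[-0.215,0.134,-0.2245,0,-1],[-0.215,0.134,-0.2245,0,-1]]'
python3 - <<'E'
from h import *
print(robot.state())
for n in('top','scene'):
  C=cam(n);cv2.imwrite(f'pics/{n}2.png',C[0][100:300,150:400].repeat(3,0).repeat(3,1)); print(proj(C,robot.state()['tcp_pos']))
E
```

```text
time_s: 2.15
tcp_pos: [577.6, -143.9, 195.6]
tool_rot: [-1.574, -0.009, -3.014]
wrist_force: [-1.2, -1.0, -0.9]
width: 85.5
{'time_s': 2.15, 'joints': array([ 0.43892124,  0.32437424, -0.31751019,  1.73061674,  0.11002077,
        1.11389584, -1.35582448]), 'dq': array([ 0.02514133, -0.05110486,  0.0278104 , -0.0692979 ,  0.00235867,
        0.01468157,  0.00223437]), 'tau': array([-1.23671763e+00, -3.84317565e+01, -3.13986875e+00, -2.40942603e+01,
       -9.33350204e-02, -1.63387824e-01, -2.94724235e-02]), 'tcp_pos': array([ 577.58295456, -143.85638591,  195.56269267]), 'tool_rot': array([-1.57425841, -0.00907595, -3.01390359]), 'wrist_force': array([-1.23390866, -1.03105389, -0.88096897]), 'torque': array([-0.00166201, -0.02138037,  0.02071314]), 'width': 85.47286558154674}
[309.30146417 173.8801593 ]
[243.53613821 203.85504412]
```

View pics/top2.png

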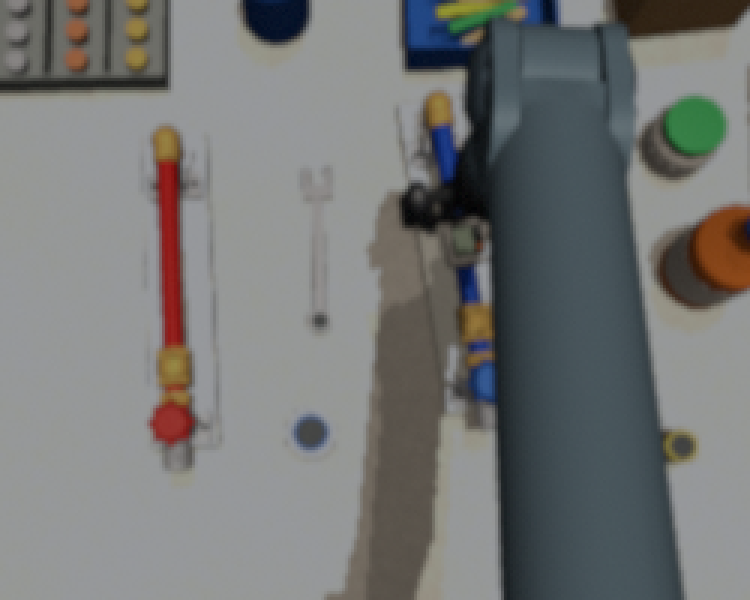

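View pics/scene2.png

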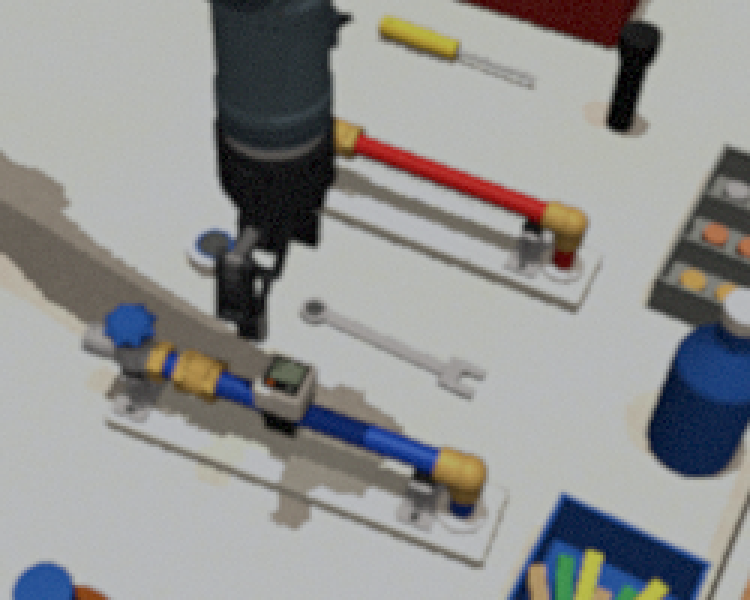

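The top view shows the gripper over the thermometer at about (440,215), with the block just below it. The scene view shows its fingers in line with the blue pipe. I'll lower it in steps.

```bash
python3 -m creep '[[0,0.02,0,0,-1],[0,0.04,0,0,-1],[0,0.055,0,0,-1],[0,0.065,0,0,-1],[0,0.065,0,0,-1],[0,0.065,0,0,-1],[0,0.065,0,0,-1]]'
python3 - <<'E'
from h import *
for n in('scene',):
  C=cam(n);cv2.imwrite(f'pics/{n}3.png',cv2.resize(C[0][170:280,170:320],None,fx=5,fy=5,interpolation=2)); print(proj(C,robot.state()['tcp_pos']))
E
```

```text
time_s: 3.12
tcp_pos: [581.6, -145.2, 135.8]
tool_rot: [-1.57, 0.002, -3.016]
wrist_force: [0.5, 0.2, 0.6]
width: 85.5
[244.7979045  220.80042846]
```

View pics/scene3.png

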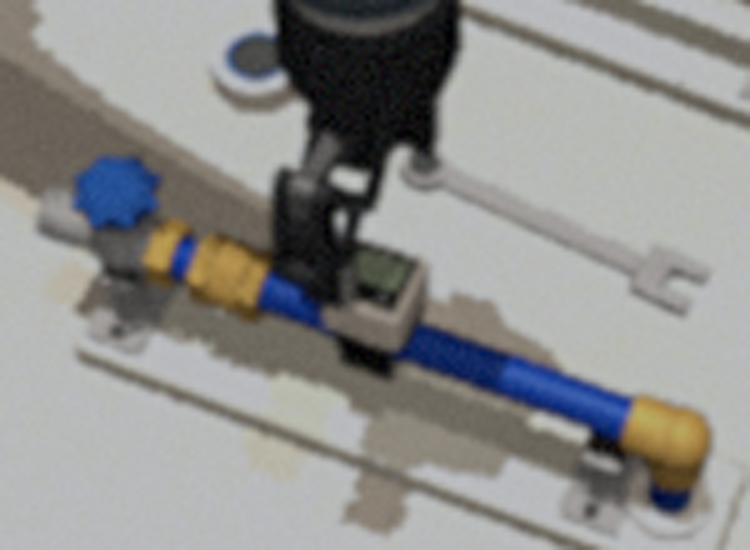

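```bash
python3 - <<'E'
from m import *
for z in(125,136,149):
  for s in(-50,45):
    print(z,s,((proj(S,[581.6-.125*s,-145.2+.992*s,z])-[170,170])*5).round())
for d in(-20,20): print(((proj(S,[581+d,-145.2-20,122])-[170,170])*5).round())
E
```

```text
125 -50 [330. 352.]
125 45 [413. 195.]
136 -50 [329. 339.]
136 45 [413. 181.]
149 -50 [328. 323.]
149 45 [413. 165.]
[314. 284.]
[389. 320.]
```

```bash
python3 - <<'E'
from h import *
C=cam('scene');c=C[0][195:255,215:275].astype(float)
c=(255*(c/255)**.45).astype(np.uint8);c=cv2.resize(c,None,fx=9,fy=9,interpolation=2)
st=robot.state();p=st['tcp_pos']
for s,z in((-42.5,2),(-42.5,15),(42.5,2),(0,0)):
    q=(proj(C,[p[0]-.125*s,p[1]+.992*s,p[2]+z])-[215,195])*9; cv2.circle(c,tuple(int(v) for v in q),4,(0,0,255),-1)
cv2.imwrite('pics/s4.png',c)
C=cam('top');c=C[0][150:210,275:335].astype(float)
c=(255*(c/255)**.45).astype(np.uint8);c=cv2.resize(c,None,fx=9,fy=9,interpolation=2)
for s,z in((-42.5,2),(-42.5,15),(42.5,2),(0,0)):
    q=(proj(C,[p[0]-.125*s,p[1]+.992*s,p[2]+z])-[275,150])*9; cv2.circle(c,tuple(int(v) for v in q),4,(0,0,255),-1)
cv2.imwrite('pics/t4.png',c)
E
```

```text
(no output)
```

View pics/s4.png

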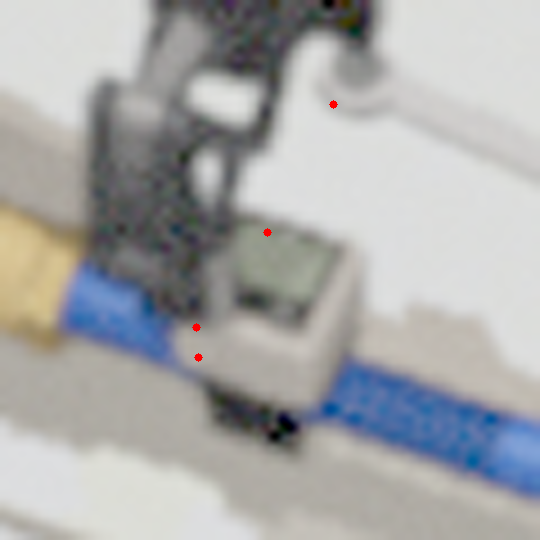

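View pics/t4.png

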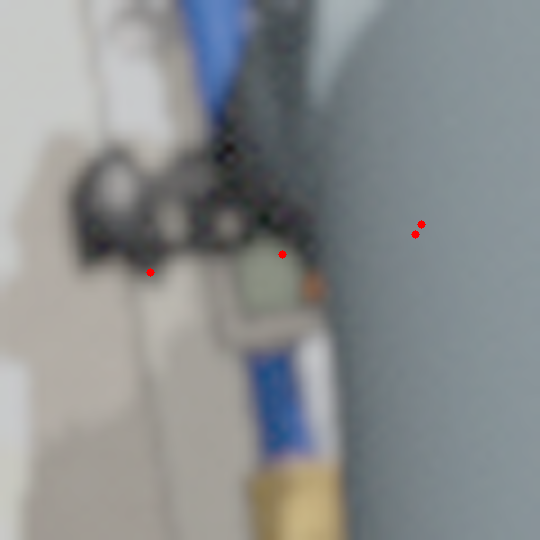

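```bash
python3 - <<'E'
from m import *
im=cv2.imread('pics/t1.png');
p=np.array([396.4,-393.0,333.4])
c=im[310:410,580:720].astype(float);c=(255*(c/255)**.45).astype(np.uint8);c=cv2.resize(c,None,fx=5,fy=5,interpolation=2)
for s,z in((-42.5,2),(-42.5,15),(42.5,2),(42.5,15),(0,0),(0,60)):
    q=(proj(T,[p[0]-.125*s,p[1]+.992*s,p[2]+z])*1.5-[580,310])*5; cv2.circle(c,tuple(int(v) for v in q),4,(0,0,255),-1)
cv2.imwrite('pics/t1z.png',c)
im=cv2.imread('pics/scene2.png');p=np.array([577.6, -143.9, 195.6])
c=im[180:400,150:400].astype(float);c=(255*(c/255)**.45).astype(np.uint8);c=cv2.resize(c,None,fx=2.7,fy=2.7,interpolation=2)
for s,z in((-42.5,2),(-42.5,15),(42.5,2),(42.5,15),(0,0),(0,60)):
    q=((proj(S,[p[0]-.125*s,p[1]+.992*s,p[2]+z])-[150,100])*3-[150,180])*2.7; cv2.circle(c,tuple(int(v) for v in q),4,(0,0,255),-1)
cv2.imwrite('pics/s2z.png',c)
E
```

```text
(no output)
```

View pics/t1z.png

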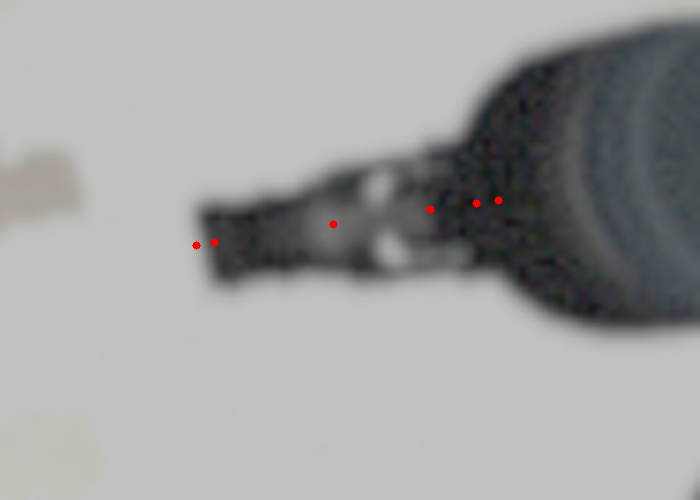

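View pics/s2z.png

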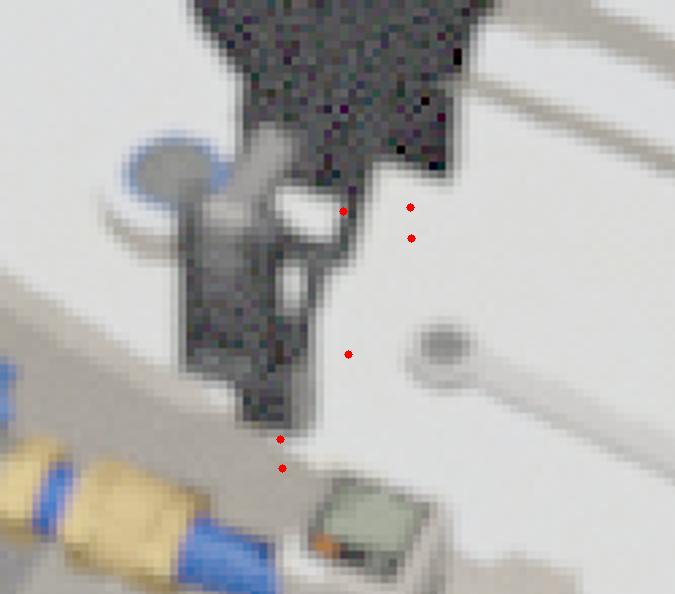

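The two closer crops show the tool projecting where it should, with the open fingertips about 15 mm above the TCP. I'll go down and close.

```bash
python3 -m creep '[[0,0.015,0,0,-1],[0,0.03,0,0,-1],[0,0.038,0,0,-1],[0,0.038,0,0,-1],[0,0.038,0,0,-1]]'; python3 -m creep '[[0,0,0,0,-0.2],[0,0,0,0,-0.1],[0,0,0,0,0],[0,0,0,0,0]]'
```

```text
time_s: 3.9
tcp_pos: [581.2, -145.2, 97.1]
tool_rot: [-1.571, 0.0, -3.016]
wrist_force: [0.5, -1.0, 0.1]
width: 85.3
time_s: 4.4
tcp_pos: [580.9, -145.2, 97.1]
tool_rot: [-1.571, 0.0, -3.016]
wrist_force: [-0.2, -0.0, 0.1]
width: 42.7
```

```bash
python3 -m creep '[[0,0,0,0,0.03],[0,0,0,0,0.06],[0,0,0,0,0.06]]'; python3 -m creep '[[0,0,0,0,1],[0,0,0,0,1],[0,0,0,0,1]]'
python3 - <<'E'
from h import *
C=cam('scene');c=C[0][195:255,215:275].astype(float)
c=(255*(c/255)**.45).astype(np.uint8);c=cv2.resize(c,None,fx=9,fy=9,interpolation=2)
cv2.imwrite('pics/s5.png',c)
E
```

```text
time_s: 4.78
tcp_pos: [580.9, -145.3, 97.0]
tool_rot: [-1.571, -0.0, -3.016]
wrist_force: [0.1, -0.0, 0.5]
width: 40.3
time_s: 5.15
tcp_pos: [580.9, -145.3, 97.1]
tool_rot: [-1.571, 0.0, -3.016]
wrist_force: [-0.2, -1.5, 1.9]
width: 37.7
```

View pics/s5.png

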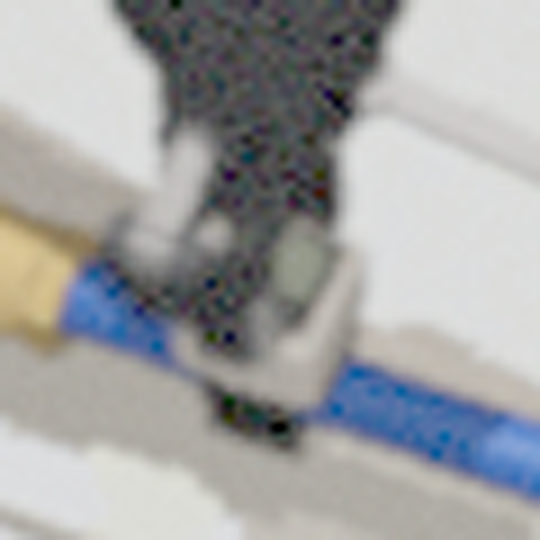

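The scene view shows the jaws gripping the block, but a few mm to the tap side of its middle. I'll open slightly, shift 4 mm and grip again.

```bash
python3 -m creep '[[0,0,0,0,-0.1],[0,0,0,0,-0.1],[-0.004,0,0,0,-0.1],[-0.004,0,0,0,-0.1],[-0.004,0,0,0,0.06],[-0.004,0,0,0,0.06],[-0.004,0,0,0,1],[-0.004,0,0,0,1]]'
python3 -m creep '[[0,-0.001,0,0,1],[0,-0.002,0,0,1],[0,-0.003,0,0,1],[0,-0.003,0,0,1]]'
```

```text
time_s: 6.2
tcp_pos: [584.9, -144.8, 97.2]
tool_rot: [-1.571, 0.0, -3.016]
wrist_force: [-0.5, -0.4, -0.6]
width: 37.8
time_s: 6.7
tcp_pos: [584.4, -144.7, 99.2]
tool_rot: [-1.571, -0.001, -3.016]
wrist_force: [2.4, -0.6, -6.1]
width: 38.0
```

```bash
python3 -m creep '[[0,-0.001,0,0,1],[0,-0.002,0,0,1],[0,-0.003,0,0,1],[0,-0.004,0,0,1],[0,-0.004,0,0,1]]'
python3 -m creep '[[0,-0.001,0,0,1],[0,-0.002,0,0,1],[0,-0.003,0,0,1],[0,-0.004,0,0,1],[0,-0.004,0,0,1]]'
python3 -m creep '[[0,-0.001,0,0,1],[0,-0.002,0,0,1],[0,-0.003,0,0,1],[0,-0.004,0,0,1],[0,-0.004,0,0,1]]'
```

```text
time_s: 7.32
tcp_pos: [583.8, -144.7, 103.1]
tool_rot: [-1.571, -0.002, -3.016]
wrist_force: [1.3, -1.5, -12.8]
width: 37.7
time_s: 7.95
tcp_pos: [586.0, -144.7, 110.8]
tool_rot: [-1.57, 0.002, -3.016]
wrist_force: [-3.4, 0.5, 2.5]
width: 38.2
time_s: 8.57
tcp_pos: [586.0, -144.6, 112.6]
tool_rot: [-1.57, 0.002, -3.016]
wrist_force: [-1.0, 0.8, 3.4]
width: 37.9
```

```bash
python3 -m creep '[[0,-0.003,0,0,1],[0,-0.006,0,0,1],[0,-0.012,0,0,1],[0,-0.024,0,0,1],[0,-0.045,0,0,1],[0,-0.065,0,0,1],[0,-0.065,0,0,1],[0,-0.065,0,0,1]]'
python3 - <<'E'
from h import *
print(robot.state()['wrist_force'],robot.state()['torque'])
for n,(a,b,e,f) in(('scene',(160,120,320,260)),('top',(250,120,360,260))):
  C=cam(n);c=C[0][b:f,a:e].astype(float);c=(255*(c/255)**.6).astype(np.uint8)
  cv2.imwrite(f'pics/{n}6.png',cv2.resize(c,None,fx=4,fy=4,interpolation=2))
E
```

```text
time_s: 9.57
tcp_pos: [584.5, -144.6, 176.8]
tool_rot: [-1.571, -0.0, -3.016]
wrist_force: [0.2, 0.9, -0.8]
width: 37.5
[ 0.17417561  0.87453903 -0.76760395] [0.06103208 0.00823972 0.01838187]
```

View pics/scene6.png

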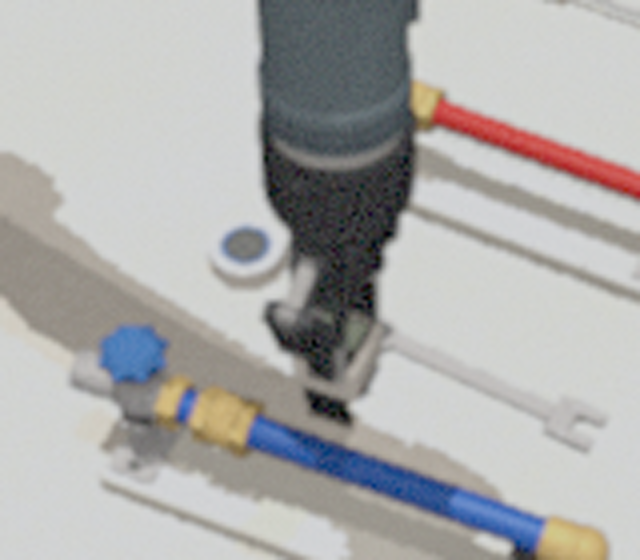

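The scene view shows the thermometer off the blue pipe and held in the jaws at about (340,380), with the blue pipe in place. I'll carry it over to the middle of the hot pipe.

```bash
python3 -m creep '[[0,0,-0.03,0,1],[-0.003,0,-0.08,1,1],[-0.006,0,-0.13,2,1],[-0.009,0,-0.18,3,1],[-0.012,0,-0.23,4,1],[-0.0137,0,-0.27,4.7,1],[-0.0137,0,-0.2921,4.7,1],[-0.0137,0,-0.2921,4.7,1]]'
python3 -m creep '[[0,0,0,0,1],[0,0.01,0,0,1],[0,0.02,0,0,1],[0,0.03,0,0,1],[0,0.03,0,0,1],[0,0.03,0,0,1]]'
python3 - <<'E'
from h import *
print(robot.state()['wrist_force'],robot.state()['torque'])
for n,(a,b,e,f) in(('scene',(230,90,350,190)),('top',(160,130,270,260))):
  C=cam(n);c=C[0][b:f,a:e].astype(float);c=(255*(c/255)**.5).astype(np.uint8)
  cv2.imwrite(f'pics/{n}7.png',cv2.resize(c,None,fx=5,fy=5,interpolation=2)[:600])
E
```

```text
time_s: 10.68
tcp_pos: [560.5, 149.7, 176.2]
tool_rot: [-1.572, -0.002, -3.093]
wrist_force: [0.1, -0.4, -0.9]
width: 37.3
time_s: 11.42
tcp_pos: [561.9, 147.0, 147.0]
tool_rot: [-1.571, 0.0, -3.098]
wrist_force: [-0.3, 0.7, -0.9]
width: 37.8
[-0.33551943  0.73368271 -0.86293222] [ 0.03147985 -0.03209371 -0.0010409 ]
```

View pics/scene7.png

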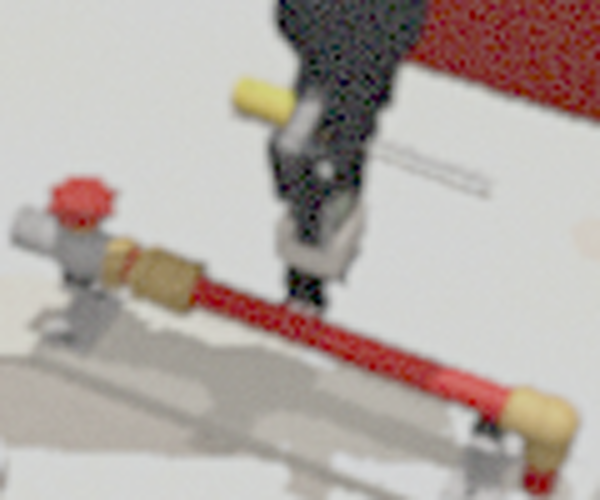

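View pics/top7.png

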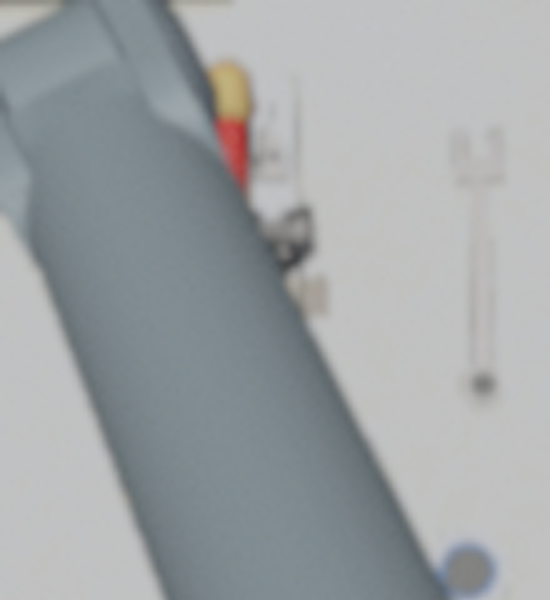

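```bash
python3 - <<'E'
from m import *
for y in(142,147,152): print(y,((proj(S,[562,y,111])-[230,90])*5).round(), ((proj(S,[562,y,78])-[230,90])*5).round())
M=masks(S[0])['red']
for c in(285,290,300,305):
  r=np.nonzero(M[140:180,c])[0]+140; print('red col',c,r.min(),r.max(),((r.mean()-90)*5).round())
E
```

```text
142 [315. 294.] [311. 336.]
147 [319. 288.] [315. 330.]
152 [323. 283.] [319. 325.]
red col 285 151 156 318.0
red col 290 153 158 328.0
red col 300 157 161 345.0
red col 305 158 163 352.0
```

The scene view shows the clip directly above the bare middle of the red pipe at about (305,305). The top view is hidden by the arm. I'll feel my way down.

```bash
python3 -m creep '[[0,0.008,0,0,1],[0,0.016,0,0,1],[0,0.024,0,0,1],[0,0.027,0,0,1],[0,0.027,0,0,1]]'
python3 -m creep '[[0,0.001,0,0,1],[0,0.002,0,0,1],[0,0.003,0,0,1],[0,0.003,0,0,1]]'
python3 -m creep '[[0,0.001,0,0,1],[0,0.002,0,0,1],[0,0.003,0,0,1],[0,0.003,0,0,1]]'
python3 - <<'E'
from h import *
print(robot.state()['torque'])
for n,(a,b,e,f) in(('scene',(250,110,330,180)),):
  C=cam(n);c=C[0][b:f,a:e].astype(float);c=(255*(c/255)**.5).astype(np.uint8)
  cv2.imwrite(f'pics/{n}8.png',cv2.resize(c,None,fx=8,fy=8,interpolation=2)[:600])
E
```

```text
time_s: 12.15
tcp_pos: [561.5, 146.7, 119.5]
tool_rot: [-1.571, -0.001, -3.098]
wrist_force: [-0.3, 0.4, 0.2]
width: 37.8
time_s: 12.65
tcp_pos: [561.8, 146.8, 117.0]
tool_rot: [-1.571, -0.0, -3.098]
wrist_force: [-0.9, -0.4, -1.5]
width: 37.5
time_s: 13.15
tcp_pos: [562.2, 147.1, 114.5]
tool_rot: [-1.571, 0.001, -3.098]
wrist_force: [-0.7, 0.7, 2.4]
width: 37.7
[0.05338417 0.11716401 0.00553561]
```

View pics/scene8.png

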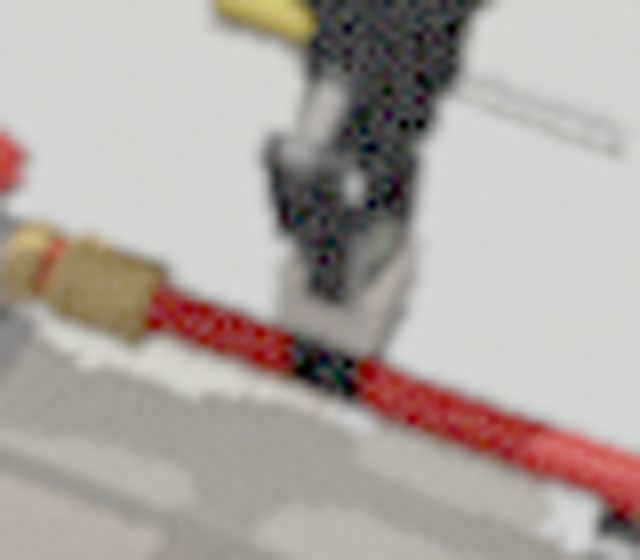

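```bash
python3 -m creep '[[0,0.001,0,0,1],[0,0.002,0,0,1],[0,0.003,0,0,1],[0,0.003,0,0,1]]'
python3 -m creep '[[0,0.001,0,0,1],[0,0.002,0,0,1],[0,0.003,0,0,1],[0,0.003,0,0,1]]'
python3 -m creep '[[0,0.001,0,0,1],[0,0.002,0,0,1],[0,0.003,0,0,1],[0,0.003,0,0,1]]'
```

```text
time_s: 13.7
tcp_pos: [562.7, 147.2, 112.4]
tool_rot: [-1.571, 0.002, -3.098]
wrist_force: [-2.9, 0.3, 7.9]
width: 37.8
time_s: 14.2
tcp_pos: [563.2, 147.3, 109.9]
tool_rot: [-1.571, 0.003, -3.098]
wrist_force: [-1.5, -0.0, 9.5]
width: 37.7
time_s: 14.7
tcp_pos: [563.1, 147.1, 106.2]
tool_rot: [-1.571, 0.003, -3.098]
wrist_force: [-0.7, 0.5, 6.0]
width: 37.9
```

```bash
python3 -m creep '[[0,0.001,0,0,1],[0,0.002,0,0,1],[0,0.003,0,0,1],[0,0.003,0,0,1]]'
python3 -m creep '[[0,0.001,0,0,1],[0,0.002,0,0,1],[0,0.003,0,0,1],[0,0.003,0,0,1]]'
python3 -m creep '[[0,0.001,0,0,1],[0,0.002,0,0,1],[0,0.002,0,0,1],[0,0.002,0,0,1]]'
```

```text
time_s: 15.2
tcp_pos: [561.7, 146.9, 100.9]
tool_rot: [-1.571, -0.0, -3.098]
wrist_force: [2.9, 1.2, -4.2]
width: 37.8
time_s: 15.7
tcp_pos: [561.3, 146.8, 98.7]
tool_rot: [-1.571, -0.001, -3.098]
wrist_force: [1.2, 2.1, -3.6]
width: 37.5
time_s: 16.2
tcp_pos: [561.7, 146.9, 97.3]
tool_rot: [-1.571, -0.0, -3.098]
wrist_force: [-0.7, 1.2, 0.4]
width: 37.6
```

```bash
python3 -m creep '[[0,0.001,0,0,1],[0,0.002,0,0,1],[0,0.002,0,0,1],[0,0.002,0,0,1]]'
python3 -m creep '[[0,0.001,0,0,1],[0,0.002,0,0,1],[0,0.002,0,0,1],[0,0.002,0,0,1]]'
```

```text
time_s: 16.7
tcp_pos: [561.8, 146.9, 95.9]
tool_rot: [-1.57, -0.0, -3.098]
wrist_force: [-3.5, -0.1, 6.3]
width: 37.6
time_s: 17.2
tcp_pos: [561.8, 146.9, 94.8]
tool_rot: [-1.57, -0.0, -3.098]
wrist_force: [-4.5, -0.2, 10.5]
width: 37.8
```

Past home the force rises at the pipe's own stiffness, about 4 N/mm, so the back is fully home. I'll ease off to neutral height and start the slide.

```bash
python3 -m creep '[[0,-0.002,0,0,1],[0,-0.004,0,0,1],[0,-0.004,0,0,1],[0.002,-0.004,0,0,1],[0.005,-0.004,0,0,1],[0.008,-0.004,0,0,1],[0.01,-0.004,0,0,1]]'
python3 -m creep '[[0.003,0,0,0,1],[0.006,0,0,0,1],[0.009,0,0,0,1],[0.012,0,0,0,1],[0.015,0,0,0,1]]'
python3 -m creep '[[0.003,0,0,0,1],[0.006,0,0,0,1],[0.009,0,0,0,1],[0.012,0,0,0,1],[0.015,0,0,0,1]]'
python3 - <<'E'
from h import *
print(robot.state()['torque'])
for n,(a,b,e,f) in(('scene',(230,100,310,175)),):
  C=cam(n);c=C[0][b:f,a:e].astype(float);c=(255*(c/255)**.5).astype(np.uint8)
  cv2.imwrite(f'pics/{n}9.png',cv2.resize(c,None,fx=8,fy=8,interpolation=2)[:600])
E
```

```text
time_s: 18.08
tcp_pos: [552.6, 146.5, 97.4]
tool_rot: [-1.571, 0.002, -3.098]
wrist_force: [3.7, 1.0, 0.8]
width: 37.9
time_s: 18.7
tcp_pos: [536.9, 145.9, 97.2]
tool_rot: [-1.571, 0.001, -3.098]
wrist_force: [4.6, 2.8, 2.0]
width: 37.7
time_s: 19.32
tcp_pos: [521.8, 145.2, 97.1]
tool_rot: [-1.571, 0.0, -3.098]
wrist_force: [5.2, 2.0, 1.9]
width: 37.7
[ 0.51186462 -0.98418983 -0.06690368]
```

View pics/scene9.png

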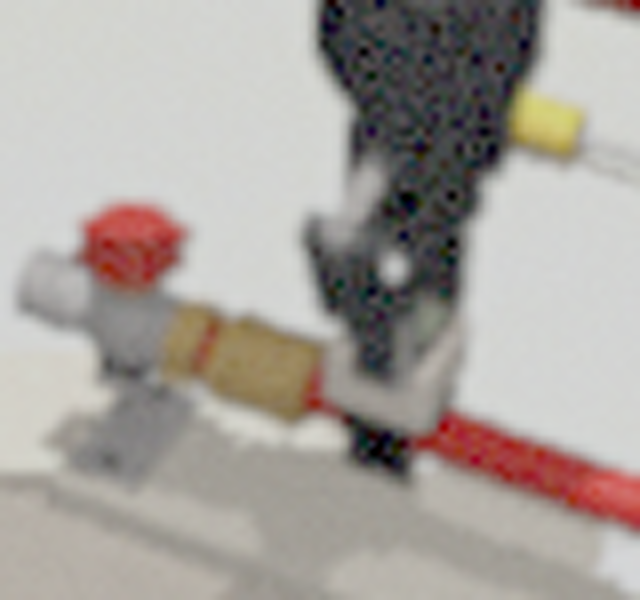

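The block's edge is at about (330,370) and the valve face at about (318,375), so some millimetres remain. Drag is about 5 N. I'll go on slowly.

```bash
python3 -m creep '[[0.001,0,0,0,1],[0.002,0,0,0,1],[0.003,0,0,0,1],[0.004,0,0,0,1]]'
python3 -m creep '[[0.001,0,0,0,1],[0.002,0,0,0,1],[0.003,0,0,0,1]]'
python3 -m creep '[[0.001,0,0,0,1],[0.002,0,0,0,1]]'
```

```text
time_s: 19.88
tcp_pos: [518.0, 145.0, 97.0]
tool_rot: [-1.571, 0.0, -3.098]
wrist_force: [4.2, 2.5, 2.4]
width: 37.8
time_s: 20.25
tcp_pos: [514.9, 144.9, 97.0]
tool_rot: [-1.571, 0.0, -3.098]
wrist_force: [4.7, 1.9, 2.1]
width: 37.5
time_s: 20.5
tcp_pos: [512.9, 144.8, 97.0]
tool_rot: [-1.571, 0.0, -3.098]
wrist_force: [3.3, 2.8, 2.1]
width: 37.5
```

```bash
python3 -m creep '[[0.001,0,0,0,1],[0.002,0,0,0,1]]'
python3 -m creep '[[0.0007,0,0,0,1],[0.0015,0,0,0,1]]'
python3 -m creep '[[0.0007,0,0,0,1],[0.0015,0,0,0,1]]'
```

```text
time_s: 20.75
tcp_pos: [510.9, 144.7, 97.0]
tool_rot: [-1.571, 0.0, -3.098]
wrist_force: [4.4, 1.8, 1.3]
width: 38.0
time_s: 21.0
tcp_pos: [509.9, 144.6, 97.2]
tool_rot: [-1.571, 0.001, -3.098]
wrist_force: [6.1, 2.7, 1.8]
width: 37.6
time_s: 21.25
tcp_pos: [509.8, 144.6, 97.5]
tool_rot: [-1.572, 0.004, -3.098]
wrist_force: [8.0, 1.5, 0.7]
width: 37.6
```

```bash
python3 -m creep '[[0.0005,0,0,0,1],[0.001,0,0,0,1],[0.001,0,0,0,1]]'
python3 - <<'E'
from h import *
print(robot.state()['wrist_force'],robot.state()['torque'],robot.state()['tcp_pos'])
E
```

```text
time_s: 21.62
tcp_pos: [509.7, 144.6, 97.7]
tool_rot: [-1.572, 0.006, -3.098]
wrist_force: [9.2, 2.8, -0.4]
width: 37.9
[ 9.18662346  2.75561268 -0.40021283] [ 0.67761082 -1.90422693 -0.04281725] [509.67944822 144.60787496  97.7022069 ]
```

```bash
python3 -m creep '[[0.0005,0,0,0,1],[0.001,0,0,0,1],[0.001,0,0,0,1]]'
python3 -m creep '[[0.0005,0,0,0,1],[0.001,0,0,0,1],[0.001,0,0,0,1]]'
```

```text
time_s: 22.0
tcp_pos: [509.6, 144.6, 98.0]
tool_rot: [-1.572, 0.008, -3.098]
wrist_force: [9.6, 2.7, -0.6]
width: 37.8
time_s: 22.38
tcp_pos: [509.5, 144.6, 98.2]
tool_rot: [-1.573, 0.009, -3.099]
wrist_force: [10.7, 2.1, -1.6]
width: 37.9
```

```bash
python3 -m creep '[[0.0005,0.0003,0,0,1],[0.001,0.0006,0,0,1],[0.0015,0.001,0,0,1],[0.0015,0.001,0,0,1]]'
python3 - <<'E'
from h import *
print(robot.state()['wrist_force'])
C=cam('scene');print(robot.state()['wrist_force'])
c=C[0][100:175,230:310].astype(float);c=(255*(c/255)**.5).astype(np.uint8)
cv2.imwrite(f'pics/s10.png',cv2.resize(c,None,fx=8,fy=8,interpolation=2)[:600])
E
```

```text
time_s: 22.88
tcp_pos: [509.4, 144.6, 97.9]
tool_rot: [-1.573, 0.012, -3.099]
wrist_force: [11.4, 2.0, 0.7]
width: 37.9
[11.43140192  2.04942295  0.66412982]
[11.65552166  2.70543245 -0.3604798 ]
```

View pics/s10.png

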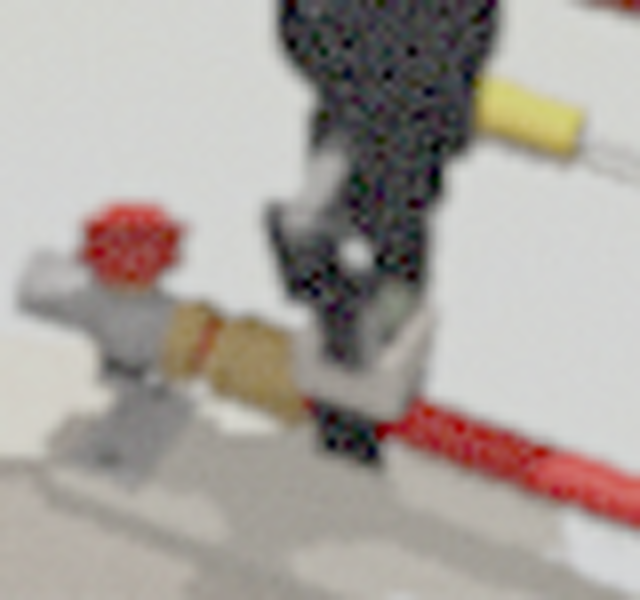

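The scene view shows the block against the brass face at (300,370). The force is about 11.5 N, of which about 5 N is drag, so roughly 7 N is on the valve. I'll take the strain off before opening.

```bash
python3 -m creep '[[-0.0005,0,0,0,1],[-0.001,0,0,0,1],[-0.002,0,0,0,1],[-0.002,0,0,0,1]]'
python3 -m creep '[[-0.0005,-0.0005,0,0,1],[-0.001,-0.001,0,0,1],[-0.001,-0.001,0,0,1]]'
```

```text
time_s: 23.42
tcp_pos: [509.5, 144.6, 97.4]
tool_rot: [-1.572, 0.008, -3.099]
wrist_force: [7.8, 2.4, 1.3]
width: 37.5
time_s: 23.8
tcp_pos: [509.5, 144.6, 97.8]
tool_rot: [-1.572, 0.006, -3.098]
wrist_force: [8.2, 1.8, 0.1]
width: 37.7
```

```bash
python3 -m creep '[[-0.0005,0,0,0,1],[-0.001,0,0,0,1],[-0.0015,0,0,0,1],[-0.0015,0,0,0,1]]'
```

```text
time_s: 24.3
tcp_pos: [509.7, 144.6, 97.5]
tool_rot: [-1.572, 0.004, -3.098]
wrist_force: [6.7, 2.6, 0.0]
width: 37.8
```

```bash
python3 -m creep '[[-0.0005,0,0,0,1],[-0.001,0,0,0,1],[-0.001,0,0,0,1]]'
python3 -m creep '[[0,0,0,0,0],[0,0,0,0,-0.1],[0,0,0,0,-0.3],[0,0,0,0,-0.5],[0,0,0,0,-0.5]]'
```

```text
time_s: 24.68
tcp_pos: [509.8, 144.6, 97.3]
tool_rot: [-1.571, 0.002, -3.098]
wrist_force: [5.9, 2.7, 2.2]
width: 37.7
time_s: 25.3
tcp_pos: [508.6, 144.4, 96.9]
tool_rot: [-1.571, -0.001, -3.098]
wrist_force: [-0.4, -0.5, 0.2]
width: 63.9
```

```bash
python3 -m creep '[[0,0,0,0,-1],[0,0,0,0,-1],[0,-0.01,0,0,-1],[0,-0.03,0,0,-1],[0,-0.06,0,0,-1],[0,-0.1,0,0,-1],[0,-0.14,0,0,-1],[0,-0.18,0,0,-1]]'
python3 -m creep '[[0,-0.03,0.04,0,-1],[0,-0.05,0.09,0,-1],[0,-0.05,0.15,0,-1],[0,-0.05,0.21,0,-1],[0,-0.05,0.26,0,-1],[0,-0.05,0.3,0,-1],[0,-0.05,0.3,0,-1],[0,-0.05,0.3,0,-1]]'
python3 - <<'E'
from h import *
print(robot.state()['wrist_force'])
for n in('scene','top'):
  C=cam(n);np.savez(n+'1.npz',im=C[0])
  cv2.imwrite(f'pics/{n}11.png',cv2.resize(C[0],None,fx=1.5,fy=1.5,interpolation=2))
  a,b,e,f=(225,100,345,190) if n=='scene' else (180,130,260,265)
  c=C[0][b:f,a:e].astype(float);c=(255*(c/255)**.6).astype(np.uint8)
  k=6 if n=='scene' else 4.4
  cv2.imwrite(f'pics/{n}12.png',cv2.resize(c,None,fx=k,fy=k,interpolation=2))
E
```

```text
time_s: 26.3
tcp_pos: [508.8, 144.7, 279.2]
tool_rot: [-1.571, 0.001, -3.098]
wrist_force: [0.8, -0.3, -0.0]
width: 85.2
time_s: 27.3
tcp_pos: [522.1, -154.1, 327.4]
tool_rot: [-1.572, 0.001, -3.097]
wrist_force: [-0.0, 0.5, -0.5]
width: 85.1
[-0.01621397  0.52445118 -0.48376754]
```

View pics/scene12.png

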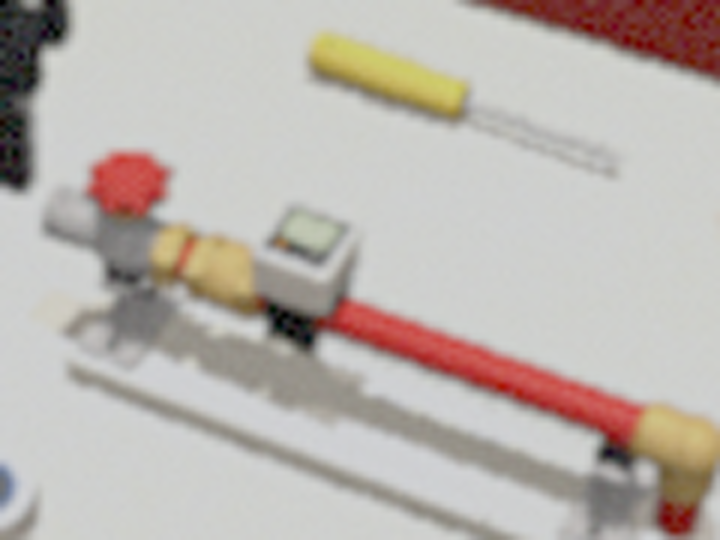

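View pics/top12.png

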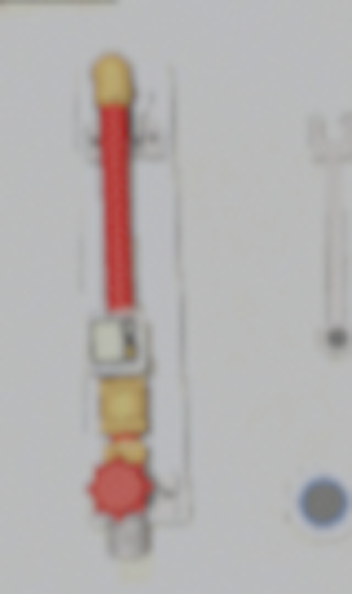

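View pics/scene11.png

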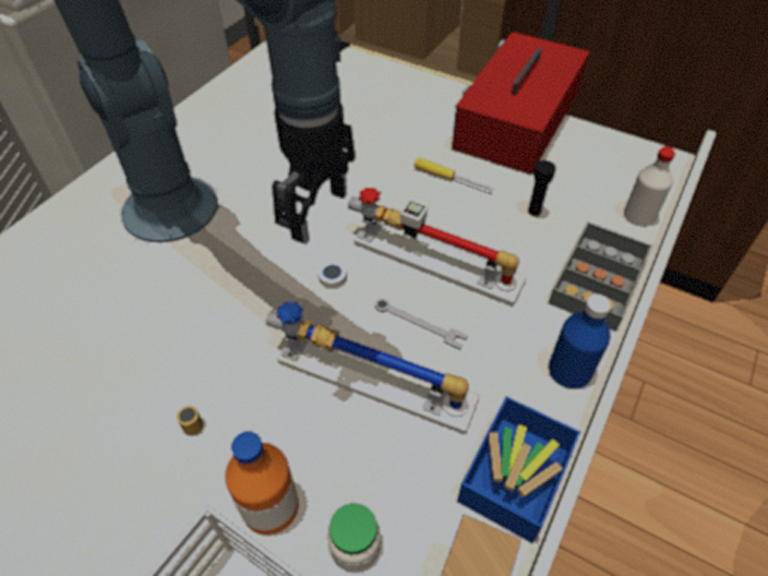

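Both views show the thermometer sitting upright against the valve, at (255,270) in the scene crop and (120,375) in the top crop. Everything else is where it was, and the arm is clear.

```bash
python3 -c "
from plant import robot
print(robot.sign_off())"
```

```text
the job is handed in; nothing more can be done
None
```

I pulled the thermometer straight off the cold pipe and snapped it onto the middle of the hot pipe, screen up. I then slid it to the brass check valve, pressed it there, let go and handed the job in at about 27.5 s.

- **Pulling off:** the highest force I read was about 13 N, followed by a clear drop as it came free.
- **Snapping on:** the force read up to 9.5 N, then the clip drew itself in. It reached the same height it had on the cold pipe (97 mm at the tool). Pressing to 10.5 N after that met only the pipe's own give, so I take it as fully home.
- **At the valve:** drag was about 4–5 N. It met the valve with the tool at about x = 510, and I pressed to about 11.5 N in all, so roughly 7 N went into the valve. I took most of that strain off before opening the jaws.
- **Last pictures:** both cameras show the block upright and touching the brass face. The other objects look undisturbed, and the robot was clear with wrist force near zero.

**Limits of the checks:** the two cameras disagreed by about 3 mm across the pipes, so I took values between them and felt for contact. The jaws first closed a few millimetres off the block's middle, so I gripped again once. As I pressed on the valve, the tool tipped about 0.012 rad and rose by up to 1 mm, and it came back when I eased off. I did not measure the clip's height again after letting go, except by eye in the pictures.

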